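# Find where the cupboard door binds

### The arm

A 6-joint arm with a two-finger parallel gripper is mounted at the origin on a cart in front of the work surface, level with it; the furniture and walls round the work are solid. World frame = base frame: x ahead of the robot, y to its left, z up, the work surface at z = 0. Lengths are in m, angles in rad, forces in N, time in s.
With the tool pointing down it reaches from about 0.35 to 0.85 m from the base axis. Payload 8.1 kg.
Tool frame: the origin (TCP) lies at the very end of the fingers, on their centre line; the grasp point (between the pads) lies robot.tcp_to_grasp behind it (robot.tcp_to_grasp is the distance from the TCP to the grasp point, in m); z points along the fingers, y is the line along which they close (so a half turn about z gives the same grasp; the last joint's range is limited). The gripper opens to 93 mm and grips with 3 to 60 N. Pads are 15 mm wide; open, the fingers measure 128 mm over their backs; the gripper's body (75 mm by 188 mm) begins 65 mm behind the grasp point.
Start: joints at [1.115, 0.13, 1.488, -0, 1.523, -0.085], TCP at [0.217, 0.559, 0.219] pointing down, gripper open.
Joint ranges: [-2.96, 2.96], [-0.89, 2.26], [0.02, 2.5], [-1.34, 4.48], [0, 2.73], [-2.66, 2.66]. Speed limits (rad/s): [2.39, 2.39, 2.79, 3.14, 3.14, 3.14].

### API

Orientations are given as a rotation vector (axis times angle).
In Python, from plant import robot gives the robot as it stands. The module is installed in compiled form; this text tells all that it offers.
- The arm moves only by the shell command python3 -m pendant 'ROWS' [FORCE]. ROWS is JSON, a list that holds one entry, the list of rows, each a list of 5 numbers: the opening, from 0 (shut) to 1 (fully open), then the shift along the tool's x, y, z in cm, then the turn about the tool's z in degrees. In form: [[[fingers, x, y, z, roll], ...]]. A call has 1 to 8 rows; each row shifts and turns the commanded pose from where the row before left it, along the tool's axes as they then stand; what a row does not reach is not made up. A row lasts 1/10 s, in which the tool goes at most 50 mm and 8.59 degrees, less where a joint would pass 70% of its speed; a pose out of reach is approached as far as the arm can. A call is refused whole if a number of a shift passes 5 or a number of a turn 8.59, either way. A call with a gripper value outside its range is refused whole. The fingers move at their own pace and stop on an object; FORCE is the grip in N (left out, the last holds). Time passes only in rows, so rows that do not move let the fingers close. It gives the time, the measured TCP pose, the force, the opening and the grip force at its end, in the units of the state.
- robot.read_state(): the state, without advancing time (a new reading comes with each control period).
- robot.read_camera(name): name is "side" or "top"; returns a dict with "img" (420x560x3 uint8, blue, green, red), "K" (3x3 intrinsics, pixels), "k1" (the pictures are not rectified: a ray, as slopes to the right and down, at radius r is drawn at 1 + k1 r^2 times it, then the intrinsics apply), "pose" (4x4, takes a point from camera to world coordinates). Camera axes: x right, y up, looking along -z (the intrinsics and any distortion apply to the point x, -y, -z); pixel columns grow to the right and rows downward; lengths in m; the calibration is good to about 2 mm. A picture is of the moment at which its call begins. There is no depth.
- robot.close_job(): hands the job in; it is judged then, once.
The state is a dict: "t": time; "q": joint angles; "dq": joint speeds; "joint_torque": joint torques, N m; "tool_pos": TCP position; "orientation": TCP orientation; "force": force on the tool from outside, world axes, zero at the start; "wrist_torque": the same for the moment, N m; "opening": finger opening in m; "gripper_force": force on a finger pad.
Only numpy, scipy, OpenCV 4.12 (cv2) and the standard library are available. Lean on these libraries where they do the work, as an engineer would, in place of code of your own. Each camera call takes 0.05 s, during which the arm holds its last target. There are 200 camera calls.

### The job

The door of the little green-fronted cupboard binds somewhere in its swing. Stand the spice jar in front of it aside, upright and well clear of the door's swing, then open the door slowly by its bar pull just until you feel it start to bind and leave it standing right there for the repair. Do not force it past the tight spot, and leave the salt mill, the cup and the tape alone.

Things in the scene. Friction and masses are not known exactly. Their poses are not given: they have to be found in the camera images.
- cupboard: small wooden cupboard fixed on the worktop, 120 deep (x) x 180 wide (y) x 165 mm high, green door on its front; origin at the centre of its underside, its own -x axis points out of the front, its z up. The door swings in front of it.
- door (a joint): door angle (rad): 0 closed, grows as it opens (counterclockwise from above), stop at 1.75. It moves easily (0.6 N at the pull) and stays where left, up to an unseen tight spot anywhere from 0.45 to 1.15; from there it drags, taking about 7 N at the pull; going back is easy. Harmful: forcing it 5 degrees (12 mm at the pull) into the tight spot, over 1 rad/s, loads over 30 N.
- door_hinge (a point): point on the door's upright hinge axis, at the door's right edge seen from the front, at worktop height; turns with the door: y runs along the door to its free edge, -x out of its front. The door reaches 174 mm along y, is 14 mm thick, its top 163 mm above the worktop.
- door_pull (a point): centre of the top end of the door's dark upright bar pull, 12 mm thick, 130 mm long, top at z = 162 mm; in door_hinge's axes at y = 140 mm, x = -60 mm, so 46 mm from the door's front to the bar's axis. Stems join it to the door at z = 52 and 106 mm; the bar is free all round above them.
- spice_jar: glass spice jar with a green cap, 46 mm in diameter, 106 mm high, about 0.11 kg, standing on the worktop in the way of the door; origin at the centre of its underside, z up. Clear of the swing means its axis over 210 mm from the hinge axis.
- salt_mill: small mill with a grey top, 44 mm in diameter, 90 mm high, to be left alone; origin at the centre of its underside
- cup: white tumbler with dark stripes, 77 mm in diameter, 100 mm high, to be left alone; origin at the centre of its underside
- tape: roll of tan tape lying flat, 102 mm in diameter, 25 mm high, to be left alone; origin at the centre of its underside. The worktop between the roll, the mill and the cupboard is free.
There are look-alikes about, which are no part of the job. What is shaped like the spice_jar but blue or turquoise is not meant.

How it is judged:
On the way, in this order (a step that is already met when the one before it is completed fails the run):
1. the spice jar stands upright on the worktop, let go, clear of the door's swing (horizontal distance between spice_jar and door_hinge above 0.21 m and height (world z) of spice_jar below 0.004 m and angle between spice_jar's own z axis and vertical below 0.1 rad and linear speed of spice_jar below 0.02 m/s and contact force between spice_jar and the fingers below 0.1 N), for 0.2 s.
2. the door has been swung up to its tight spot and presses against it (contact force between door_tab and collar_tab above 1 N), for 0.04 s.
At the end, for the whole second after the job is handed in: The door stands still within about 4 degrees short of where it begins to bind, or up to 5 degrees into it; the spice jar stands upright on the worktop with its axis over 210 mm from the hinge axis (distance between door_tab and collar_tab below 0.017 m and velocity of joint door between -0.03 and 0.03 rad/s and horizontal distance between spice_jar and door_hinge above 0.21 m and height (world z) of spice_jar below 0.004 m and angle between spice_jar's own z axis and vertical below 0.1 rad); the robot touches nothing.
It fails at once if the door is forced more than 5 degrees past the start of the tight spot (distance of collar_tab from where it was at the start of the episode above 0.0088 m).
It fails at once if the door is swung faster than 1.2 rad/s (velocity of joint door above 1.2 rad/s).
It fails at once if the robot loads the cupboard or its door with over 30 N (contact force between any of the fingers, the arm and cupboard above 30 N).
It fails at once if the salt mill, the cup or the tape is shifted more than 15 mm (distance of any of salt_mill, cup, tape from where it was at the start of the episode above 0.015 m).
It fails at once if the spice jar is knocked over (angle between spice_jar's own z axis and vertical above 0.5 rad).
It also fails if it takes over 72 s, if anything falls off the work surface, if the arm or the gripper's body presses on something with over 40 N, if the wrist force passes 120 N, or if a joint passes its speed limit or range.

## Working session

There is one attempt and no reset: what is moved stays moved. The work goes in short steps, Python scripts to look and compute and a shell command to move; the robot and the scene stay as the last step left them, time stands still between calls to the robot, and variables do not carry over. Pictures are saved under pics/ and viewed, at most 10 in all, crops included, and the job is handed in when it is done.

```bash
mkdir -p pics
cat > h.py <<'E'
import numpy as np, cv2, json
from plant import robot
from scipy.spatial.transform import Rotation as R
def save():
    d={}
    for n in("side","top"):
        c=robot.read_camera(n); cv2.imwrite(f"pics/{n}_{int(robot.read_state()['t']*100)}.png",c["img"])
        np.savez(f"cal_{n}.npz",K=c["K"],k1=c["k1"],pose=c["pose"])
def cal(n):
    c=np.load(f"cal_{n}.npz"); return c["K"],float(c["k1"]),c["pose"]
def ray(n,u,v):
    K,k1,T=cal(n)
    s=cv2.undistortPoints(np.array([[[u,v]]],float),K,np.array([k1,0,0,0.]))[0,0]
    return T[:3,3],T[:3,:3]@np.array([s[0],-s[1],-1])
def atz(n,u,v,z):
    o,d=ray(n,u,v); return o+d*(z-o[2])/d[2]
def proj(n,P):
    K,k1,T=cal(n); p=T[:3,:3].T@(np.asarray(P)-T[:3,3]); s=np.array([p[0],-p[1]])/-p[2]
    s=s*(1+k1*s@s); return K[:2,:2]@s+K[:2,2]
E
python3 - <<'E'
from h import *
save(); s=robot.read_state()
for k in s: print(k,np.round(s[k],3))
print(robot.tcp_to_grasp)
for n in("side","top"): print(n,*[np.round(x,3) for x in cal(n)])
E
ls pics
```

```text
t 0.1
q [ 1.115  0.131  1.489 -0.     1.523 -0.085]
dq [ 0.    -0.001 -0.004  0.    -0.    -0.   ]
joint_torque [ 1.0000e-03 -5.6133e+01 -4.9311e+01  7.7000e-02  2.9000e-02 -0.0000e+00]
tool_pos [0.217 0.559 0.218]
orientation [-5.790e-01 -3.087e+00  3.000e-03]
force [-0.49   0.5   -0.753]
wrist_torque [ 0.033  0.049 -0.031]
gripper_force 0.0
opening 0.093
0.0188
side [[444.673   0.    289.872]
 [  0.    444.673 212.121]
 [  0.      0.      1.   ]] -0.091 [[ 0.909  0.37  -0.194  0.301]
 [-0.417  0.793 -0.443 -0.607]
 [-0.01   0.484  0.875  1.248]
 [ 0.     0.     0.     1.   ]]
top [[429.18    0.    279.009]
 [  0.    429.18  209.281]
 [  0.      0.      1.   ]] 0.015 [[ 0.031  0.974 -0.224  0.319]
 [-1.     0.031 -0.004 -0.07 ]
 [ 0.003  0.224  0.975  1.125]
 [ 0.     0.     0.     1.   ]]
side_5.png
top_10.png
```

View pics/side_5.png

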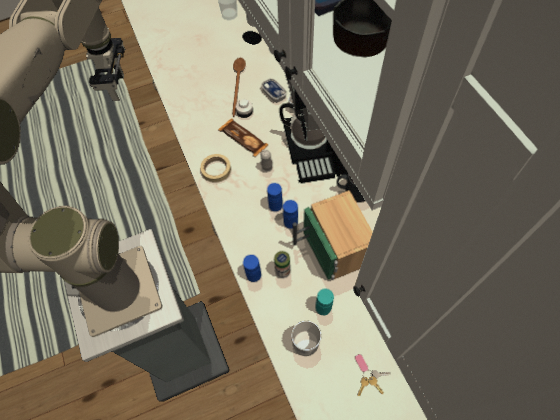

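View pics/top_10.png

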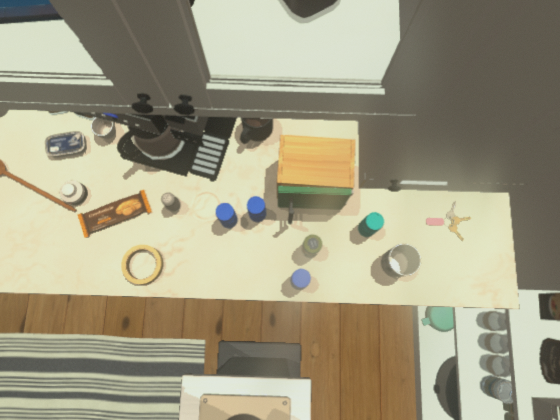

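The side view shows the jar at about (283,264) and the cupboard at (340,235). In the top view the jar is at (312,246), the pull at about (291,213) and the hinge on the right at about (352,200). I'll enlarge both for accurate pixel positions.

Run:
```python
import cv2
a=cv2.imread("pics/top_10.png")[125:305,190:430]; cv2.imwrite("pics/c1.png",cv2.resize(a,None,fx=3.3333,fy=3.3333,interpolation=cv2.INTER_CUBIC))
a=cv2.imread("pics/side_5.png")[170:320,220:400]; cv2.imwrite("pics/c2.png",cv2.resize(a,None,fx=4,fy=4,interpolation=cv2.INTER_CUBIC))
```

```text
(no output)
```

View pics/c1.png

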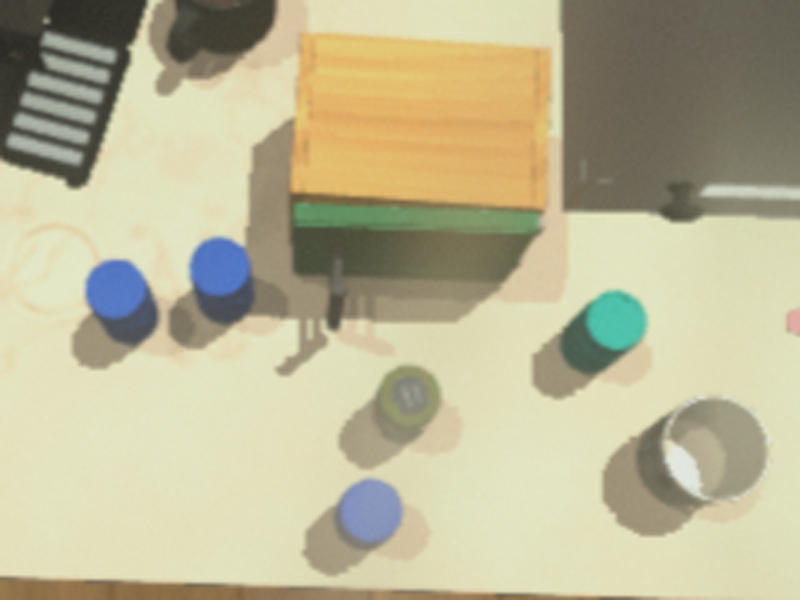

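View pics/c2.png

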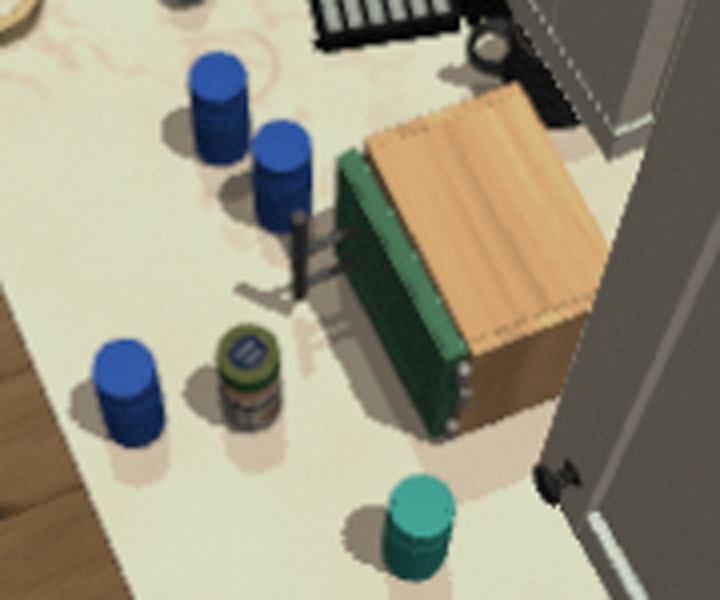

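Crop 1: jar cap at (410,393), cupboard top corners at (303,33), (549,48), (546,208) and (293,190). Crop 2: jar cap at (250,350), pull top at (299,215), bar bottom at (299,297), cupboard top front corners at (366,138) and (466,355). The cap is olive green, so this is the right jar.

```bash
cat >> h.py <<'E'
c1=lambda u,v:((u+.5)/3.33333-.5+190,(v+.5)/3.33333-.5+125)
c2=lambda u,v:((u+.5)/4-.5+220,(v+.5)/4-.5+170)
def tri(a,b):
    A=[];B=[]
    for o,d in(a,b):
        d=d/np.linalg.norm(d);M=np.eye(3)-np.outer(d,d);A.append(M);B.append(M@o)
    return np.linalg.lstsq(np.vstack(A),np.hstack(B),rcond=None)[0]
E
python3 - <<'E'
from h import *
from scipy.optimize import least_squares
obs=[("top",c1(303,33),(.06,.09,.165)),("top",c1(549,48),(.06,-.09,.165)),("top",c1(546,208),(-.06,-.09,.165)),("top",c1(293,190),(-.06,.09,.165)),
("side",c2(366,138),(-.06,.09,.165)),("side",c2(517,83),(.06,.09,.165)),("side",c2(466,355),(-.06,-.09,.165)),("side",c2(299,213),(-.12,.053,.162)),("side",c2(299,298),(-.12,.053,.032))]
def W(p,q):
    c,s=np.cos(p[2]),np.sin(p[2]); return np.array([p[0]+c*q[0]-s*q[1],p[1]+s*q[0]+c*q[1],q[2]])
f=lambda p:np.hstack([proj(n,W(p,q))-u for n,u,q in obs])
r=least_squares(f,[.65,-.15,0],loss="soft_l1"); p=r.x; print(p,np.round(f(p).reshape(-1,2),1))
H=W(p,(-.06,-.087,0));P=W(p,(-.12,.053,.162)); print("hinge",H,"pull",P)
print("pull in crop1",(proj("top",P)-[190,125])*3.333, "bottom",(proj("top",W(p,(-.12,.053,.032)))-[190,125])*3.333)
t=tri(ray("top",*c1(410,393)),ray("side",*c2(250,350)));print("jar tri",t,atz("top",*c1(410,393),.106),atz("side",*c2(250,350),.106))
J=t; print("jar-hinge",np.hypot(*(t-H)[:2]))
for n,u in dict(blueA=(118,288),blueB=(221,266),blueC=(370,512),turq=(616,321),cup=(716,448)).items(): print(n,atz("top",*c1(*u),.1)[:2])
print("mill",atz("top",169,198,.09)[:2],"tape",atz("top",142,265,.025)[:2])
print("edge",atz("top",*c1(400,585),0)[:2])
E
```

```text
[ 0.65913509 -0.15106405 -0.03797061] [[-0.3 -0.1]
 [ 1.2  0.3]
 [ 0.6  0.7]
 [-0.8  0.9]
 [-1.  -0.1]
 [-0.4 -0.4]
 [ 1.5  0.3]
 [ 1.2 -0.2]
 [ 1.1 -1.5]]
hinge [ 0.59587569 -0.23572365  0.        ] pull [ 0.54123355 -0.09354688  0.162     ]
pull in crop1 [336.34703681 279.74234849] bottom [331.26136297 317.14345828]
jar tri [ 0.47379397 -0.14907315  0.1051441 ] [ 0.47322952 -0.14900131  0.106     ] [ 0.47409853 -0.1493904   0.106     ]
jar-hinge 0.14970722951080667
blueA [0.54514039 0.0659289 ]
blueB [ 0.56413981 -0.00892474]
blueC [ 0.38819454 -0.12222373]
turq [ 0.5319622  -0.29925625]
cup [ 0.44140561 -0.36898192]
mill [0.57615613 0.20830538] tape [0.41434815 0.27872086]
edge [ 0.34018497 -0.15149828]
```

```bash
cat >> h.py <<'E'
def go(x,y,z,yaw=None):
    "delta to a TCP target in tool cm; yaw = angle in deg of tool y from world y, ccw"
    s=robot.read_state();M=R.from_rotvec(s["orientation"]).as_matrix()
    d=M.T@(np.array([x,y,z])-s["tool_pos"])*100
    print("t",round(s["t"],2),"pos",np.round(s["tool_pos"],4),"yaw",np.round(np.degrees(np.arctan2(-M[0,1],M[1,1])),1),"tilt",np.round(M[:,2],3),"F",np.round(s["force"],2),"open",np.round(s["opening"],4),"gf",s["gripper_force"],"q",np.round(s["q"],2))
    print("delta cm",np.round(d,2), "turn deg", None if yaw is None else np.round(-(yaw-np.degrees(np.arctan2(-M[0,1],M[1,1]))),1))
E
python3 -m pendant '[[[1,-3.1,-3.54,0,0],[1,-3.1,-3.54,0,0],[1,-3.1,-3.54,0,0],[1,-3.1,-3.54,0,0],[1,-3.1,-3.54,0,0],[1,-3.1,-3.54,0,0],[1,-3.1,-3.54,0,0],[1,-3.1,-3.54,0,0]]]' 15
python3 -c "
from h import *
go(.474,-.149,.219,-3)"
```

```text
t: 0.9
tool_pos: [0.3459, 0.2036, 0.2184]
orientation: [0.578, 3.088, -0.0]
force: [1.7, 0.0, -0.1]
opening: 0.0931
gripper_force: 0.0
t 0.9 pos [0.3459 0.2036 0.2184] yaw -21.2 tilt [ 0. -0. -1.] F [ 1.65  0.04 -0.08] open 0.0931 gf 0.0 q [ 0.4  -0.44  2.   -0.    1.58 -0.8 ]
delta cm [-24.7  -28.24  -0.06] turn deg -18.2
```

```bash
python3 -m pendant '[[[1,-3.1,-3.54,0,0],[1,-3.1,-3.54,0,0],[1,-3.1,-3.54,0,0],[1,-3.1,-3.54,0,0],[1,-3.1,-3.54,0,0],[1,-3.1,-3.54,0,0],[1,0,0,0,-8.5],[1,0,0,0,-8.5]]]'
python3 -c "
from h import *
go(.474,-.149,.07,-4)"
```

```text
t: 1.7
tool_pos: [0.4421, -0.0616, 0.218]
orientation: [-0.113, -3.138, -0.0]
force: [0.5, 0.7, 0.1]
opening: 0.0932
gripper_force: 0.0
t 1.7 pos [ 0.4421 -0.0616  0.218 ] yaw -4.1 tilt [-0.002  0.    -1.   ] F [0.49 0.71 0.1 ] open 0.0932 gf 0.0 q [-0.25 -0.3   1.89 -0.    1.55 -1.75]
delta cm [-3.84 -8.49 14.79] turn deg -0.1
```

```bash
python3 -m pendant '[[[1,-1.3,-2.83,0,0],[1,-1.3,-2.83,0,0],[1,-1.24,-2.83,0,0],[1,0,0,3,0],[1,0,0,3,0],[1,0,0,3,0],[1,0,0,2,0],[1,0,0,0,0]]]'
python3 -c "
from h import *
go(.474,-.149,.07,-4)"
```

```text
t: 2.5
tool_pos: [0.4715, -0.1463, 0.1048]
orientation: [-0.116, -3.133, -0.004]
force: [-0.3, -0.7, -0.9]
opening: 0.0928
gripper_force: 0.0
t 2.5 pos [ 0.4715 -0.1463  0.1048] yaw -4.3 tilt [-0.007  0.003 -1.   ] F [-0.32 -0.68 -0.89] open 0.0928 gf 0.0 q [-0.4  -0.07  1.9  -0.    1.31 -1.9 ]
delta cm [-0.3  -0.26  3.47] turn deg -0.3
```

```bash
python3 -m pendant '[[[1,-0.25,-0.26,1.2,0],[1,0,0,1.2,0],[1,0,0,1.1,0],[1,0,0,0,0],[0.3,0,0,0,0],[0.3,0,0,0,0],[0.3,0,0,0,0],[0.3,0,0,0,0]]]' 15
python3 -c "
from h import *
go(.474,-.149,.07,-4)"
```

```text
t: 3.3
tool_pos: [0.477, -0.1504, 0.0742]
orientation: [0.116, 3.139, -0.001]
force: [-0.5, -0.1, -0.2]
opening: 0.0658
gripper_force: 0.0
t 3.3 pos [ 0.477  -0.1504  0.0742] yaw -4.2 tilt [ 0.001 -0.    -1.   ] F [-0.49 -0.06 -0.22] open 0.0658 gf 0.0 q [-0.41 -0.02  1.92  0.    1.24 -1.9 ]
delta cm [0.31 0.11 0.42] turn deg -0.2
```

```bash
python3 -m pendant '[[[0.3,0.2,0.1,0.3,0],[0.3,0,0,0,0],[0.3,0,0,0,0],[0.3,0,0,0,0],[0.3,0,0,0,0],[0.3,0,0,0,0]]]' 15
python3 -c "
from h import *
go(.474,-.149,.07,-4)"
```

```text
t: 3.9
tool_pos: [0.4746, -0.1491, 0.0706]
orientation: [-0.116, -3.139, -0.0]
force: [1.0, -0.1, 0.1]
opening: 0.0454
gripper_force: 14.9
t 3.9 pos [ 0.4746 -0.1491  0.0706] yaw -4.2 tilt [-0.  0. -1.] F [ 1.   -0.09  0.09] open 0.0454 gf 14.914685664698482 q [-0.41 -0.02  1.93 -0.    1.24 -1.9 ]
delta cm [0.06 0.   0.06] turn deg -0.2
```

```bash
python3 -m pendant '[[[0.3,0,0,-2.5,0],[0.3,0,0,-2.5,0],[0.3,0.75,3.6,0,0],[0.3,0.75,3.6,0,0],[0.3,0.75,3.6,0,0],[0.3,0.75,3.6,0,0],[0.3,0.75,3.6,0,0],[0.3,0.75,3.6,0,0]]]' 15
python3 -c "
from h import *
go(.44,.11,.0706,-4)"
```

```text
t: 4.7
tool_pos: [0.4455, 0.071, 0.1208]
orientation: [0.117, 3.139, 0.0]
force: [0.5, -0.3, -1.3]
opening: 0.0455
gripper_force: 14.9
t 4.7 pos [0.4455 0.071  0.1208] yaw -4.3 tilt [ 0.  0. -1.] F [ 0.51 -0.33 -1.31] open 0.0455 gf 14.914636476896703 q [ 0.04 -0.22  2.01  0.    1.35 -1.45]
delta cm [0.84 3.84 5.02] turn deg -0.3
```

```bash
python3 -m pendant '[[[0.3,0.4,2,0,0],[0.3,0.4,1.8,0,0],[0.3,0,0,1.5,0],[0.3,0,0,1.5,0],[0.3,0,0,1.1,0],[0.3,0,0,0.5,0],[0.3,0,0,0.3,0],[0.3,0,0,0,0]]]'
python3 -c "
from h import *
go(.44,.11,.0706,-4)"
```

```text
t: 5.5
tool_pos: [0.4407, 0.108, 0.0716]
orientation: [-0.117, -3.139, 0.0]
force: [-0.3, 0.6, -0.6]
opening: 0.0455
gripper_force: 14.9
t 5.5 pos [0.4407 0.108  0.0716] yaw -4.3 tilt [-0. -0. -1.] F [-0.34  0.62 -0.58] open 0.0455 gf 14.915498800110072 q [ 0.13 -0.15  2.04 -0.    1.25 -1.37]
delta cm [0.08 0.2  0.1 ] turn deg -0.3
```

```bash
python3 -m pendant '[[[0.3,0,0,0.1,0],[0.3,0,0,0.1,0],[0.3,0,0,0,0]]]'
python3 -c "
from h import *
go(.44,.11,.0706,-4)"
python3 -m pendant '[[[0.9,0,0,0,0],[0.9,0,0,0,0],[0.9,0,0,0,0],[0.9,0,0,0,0],[0.9,0,0,0,0],[0.9,0,0,0,0]]]'
```

```text
t: 5.8
tool_pos: [0.4412, 0.1081, 0.0702]
orientation: [0.116, 3.138, 0.0]
force: [0.2, -0.3, 1.8]
opening: 0.0452
gripper_force: 14.9
t 5.8 pos [0.4412 0.1081 0.0702] yaw -4.2 tilt [ 0.001  0.    -1.   ] F [ 0.18 -0.35  1.81] open 0.0452 gf 14.931315971771255 q [ 0.13 -0.15  2.04 -0.    1.24 -1.37]
delta cm [ 0.13  0.18 -0.04] turn deg -0.2
t: 6.4
tool_pos: [0.4407, 0.1082, 0.0696]
orientation: [-0.116, -3.139, -0.0]
force: [-0.1, 0.0, 0.3]
opening: 0.0829
gripper_force: 0.0
```

```bash
python3 -m pendant '[[[0.9,0,0,-4,0],[0.9,0,0,-5,0],[0.9,0,0,-5,0],[0.9,0,0,-1,8.5],[0.9,0,0,0,8.5],[0.9,0,0,0,8.5],[0.6,0,0,0,8.5],[0.6,0,0,0,8.5]]]'
python3 -m pendant '[[[0.6,0,0,0,8.5],[0.6,0,0,0,8.5],[0.6,0,0,0,8.5],[0.6,0,0,0,8.5],[0.4,0,0,0,8.5],[0.35,0,0,0,2.5],[0.35,0,0,0,0]]]'
python3 -c "
from h import *
go(.539,-.095,.219,-92.2); save()"; ls -t pics|head -2
```

```text
t: 7.2
tool_pos: [0.4406, 0.1082, 0.2197]
orientation: [1.255, 2.88, 0.0]
force: [-0.9, 0.8, 0.3]
opening: 0.0722
gripper_force: 0.0
t: 7.9
tool_pos: [0.4406, 0.1082, 0.2196]
orientation: [-2.255, -2.187, 0.0]
force: [0.6, 0.4, -0.2]
opening: 0.0367
gripper_force: 0.0
t 7.9 pos [0.4406 0.1082 0.2196] yaw -91.8 tilt [-0.  0. -1.] F [ 0.59  0.38 -0.24] open 0.0367 gf 0.0 q [ 0.13 -0.28  1.87  0.    1.54  0.16]
delta cm [-20.    10.46   0.06] turn deg 0.4
top_800.png
side_795.png
```

Moving over the pull; then I'll look from above and the side before descending.

```bash
python3 -m pendant '[[[0.35,-3.3,1.75,0,0.4],[0.35,-3.3,1.75,0,0],[0.35,-3.3,1.75,0,0],[0.35,-3.3,1.75,0,0],[0.35,-3.3,1.75,0,0],[0.35,-3.5,1.7,0,0],[0.35,0,0,1.5,0],[0.35,0,0,0,0]]]'
python3 -c "
from h import *
save(); go(.539,-.095,.123,-92.2)
t=int(robot.read_state()['t']*100)
import glob
a=cv2.imread(sorted(glob.glob('pics/side_*.png'),key=lambda s:int(s[10:-4]))[-1])[150:300,200:400]
b=cv2.imread(sorted(glob.glob('pics/top_*.png'),key=lambda s:int(s[9:-4]))[-1])[125:275,190:390]
f=lambda a:cv2.resize(a,None,fx=4,fy=4,interpolation=cv2.INTER_CUBIC)
cv2.imwrite('pics/d1.png',f(a));cv2.imwrite('pics/d2.png',f(b))"
```

```text
t: 8.8
tool_pos: [0.5366, -0.0958, 0.202]
orientation: [-2.261, -2.176, 0.003]
force: [0.3, -0.5, -0.5]
opening: 0.033
gripper_force: 0.0
t 8.9 pos [ 0.537  -0.0946  0.2039] yaw -92.1 tilt [-0.002  0.001 -1.   ] F [ 0.46 -0.81  0.53] open 0.0321 gf 0.0 q [-0.27 -0.01  1.66  0.    1.49 -0.23]
delta cm [-0.04  0.22  8.09] turn deg 0.1
```

View pics/d1.png

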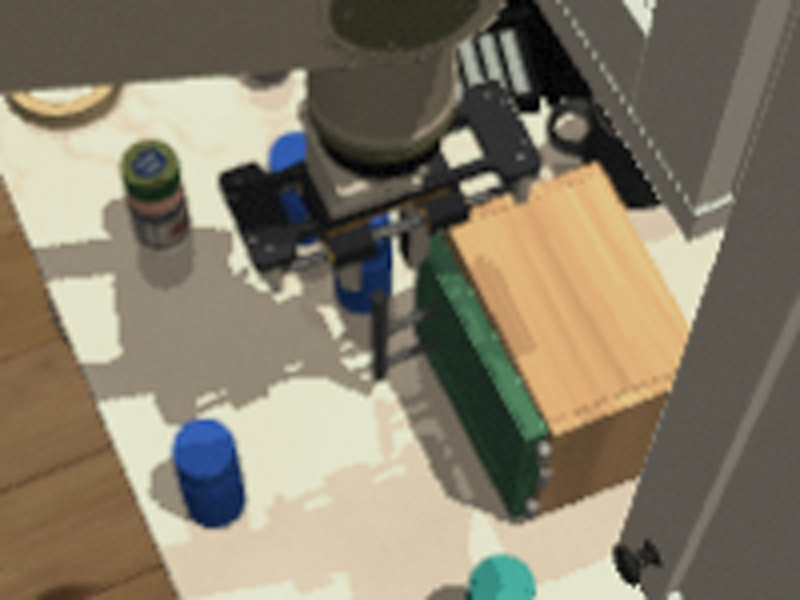

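The jar stands upright at (157,190). The open fingers at about (345,280) and (410,255) straddle the bar's line, with the bar top at (379,297). Descending gently.

```bash
python3 -m pendant '[[[0.35,-0.05,0.2,1.5,0],[0.35,0,0,1.5,0],[0.35,0,0,1,0],[0.35,0,0,1,0]]]'
python3 -m pendant '[[[0.35,0,0,1,0],[0.35,0,0,1,0],[0.35,0,0,1,0],[0.35,0,0,0,0]]]'
python3 -c "
from h import *
go(.539,-.095,.123,-92.2)"
```

```text
t: 9.3
tool_pos: [0.5392, -0.0955, 0.1531]
orientation: [-2.261, -2.179, 0.001]
force: [0.6, 0.0, 0.0]
opening: 0.0324
gripper_force: 0.0
t: 9.7
tool_pos: [0.5387, -0.0958, 0.1227]
orientation: [-2.261, -2.178, 0.002]
force: [-0.3, 0.4, -0.2]
opening: 0.0327
gripper_force: 0.0
t 9.7 pos [ 0.5387 -0.0958  0.1227] yaw -92.2 tilt [-0.003  0.001 -1.   ] F [-0.26  0.41 -0.21] open 0.0327 gf 0.0 q [-0.27  0.06  1.74 -0.    1.34 -0.23]
delta cm [ 0.08  0.03 -0.03] turn deg 0.0
```

```bash
cat >> h.py <<'E'
H=np.array([.596,-.236])
def chk(lim=3.,n=4):
    F=[]
    for i in range(n):
        F.append(robot.read_state()["force"])
        robot.read_camera("top")
    F=np.mean(F,0);s=robot.read_state();p=s["tool_pos"][:2]-H
    r=np.hypot(*p);t=np.array([-p[1],p[0]])/r;th=np.arctan2(p[1],p[0])-np.arctan2(.14,-.06)+.038
    print("t %.1f r %.4f th %.3f Ftan %.2f Frad %.2f Fz %.2f open %.4f gf %.1f yaw %.1f"%(s["t"],r,th,F[:2]@t,F[:2]@p/r,F[2],s["opening"],s["gripper_force"],np.degrees(np.arctan2(-R.from_rotvec(s["orientation"]).as_matrix()[0,1],R.from_rotvec(s["orientation"]).as_matrix()[1,1]))),flush=True)
    return -(F[:2]@t)<lim and np.linalg.norm(F)<15
E
cat > guard.py <<'E'
import sys
from h import *
sys.exit(0 if chk() else 1)
E
python3 -m pendant '[[[0.05,0,0,0,0],[0.05,0,0,0,0],[0.05,0,0,0,0],[0.05,0,0,0,0],[0.05,0,0,0,0],[0.05,0,0,0,0]]]' 10
python3 guard.py
```

```text
t: 10.3
tool_pos: [0.5401, -0.0961, 0.1252]
orientation: [2.262, 2.179, 0.001]
force: [-1.0, 1.8, 3.0]
opening: 0.0121
gripper_force: 10.0
t 10.5 r 0.1507 th 0.013 Ftan 0.34 Frad 1.94 Fz 4.10 open 0.0115 gf 10.0 yaw -92.1
```

```bash
python3 -m pendant '[[[0.05,-0.06,-0.14,-0.2,-0.57],[0.05,-0.12,-0.28,0,-1.15],[0.05,-0.18,-0.42,0,-1.72],[0.05,-0.18,-0.42,0,-1.72],[0.05,-0.06,-0.14,0,-0.57],[0.05,0,0,0,0]]]' 10
python3 guard.py
```

```text
t: 11.1
tool_pos: [0.5248, -0.103, 0.1254]
orientation: [-2.15, -2.29, 0.003]
force: [2.1, -4.6, -8.6]
opening: 0.0116
gripper_force: 10.0
t 11.3 r 0.1509 th 0.124 Ftan 0.67 Frad -5.30 Fz -9.44 open 0.0118 gf 10.0 yaw -86.4
```

```bash
python3 -m pendant '[[[0.05,-0.07,0.03,0.13,0],[0.05,0,0,0,0]]]' 10
python3 guard.py && python3 -m pendant '[[[0.05,-0.13,-0.28,0,-1.15],[0.05,-0.19,-0.42,0,-1.72],[0.05,-0.19,-0.42,0,-1.72],[0.05,-0.19,-0.42,0,-1.72],[0.05,-0.13,-0.28,0,-1.15],[0.05,0,0,0,0]]]' 10
python3 guard.py
```

```text
t: 11.5
tool_pos: [0.5258, -0.1025, 0.1252]
orientation: [-2.15, -2.29, -0.0]
force: [-1.3, 1.3, -1.0]
opening: 0.0119
gripper_force: 10.0
t 11.7 r 0.1508 th 0.116 Ftan 0.75 Frad 2.44 Fz -1.06 open 0.0119 gf 10.0 yaw -86.4
t: 12.3
tool_pos: [0.5085, -0.1131, 0.1252]
orientation: [-1.996, -2.425, 0.0]
force: [-3.1, 2.4, -1.4]
opening: 0.0121
gripper_force: 10.0
t 12.5 r 0.1509 th 0.249 Ftan 0.64 Frad 4.62 Fz -0.69 open 0.0112 gf 10.0 yaw -79.0
```

```bash
python3 -m pendant '[[[0.05,-0.09,-0.3,0,-1.15],[0.05,-0.185,-0.42,0,-1.72],[0.05,-0.185,-0.42,0,-1.72],[0.05,-0.185,-0.42,0,-1.72],[0.05,-0.125,-0.28,0,-1.15],[0.05,0,0,0,0]]]' 10
python3 guard.py
```

```text
t: 13.1
tool_pos: [0.4929, -0.1256, 0.1253]
orientation: [1.835, 2.55, -0.001]
force: [-0.4, 0.4, -3.4]
opening: 0.0117
gripper_force: 10.0
t 13.3 r 0.1511 th 0.381 Ftan 0.60 Frad -0.33 Fz -3.83 open 0.0119 gf 10.0 yaw -71.5
```

```bash
sed -i 's/chk()/chk(2.,2)/' guard.py
python3 -m pendant '[[[0.05,-0.06,-0.14,0.03,-0.57],[0.05,-0.06,-0.14,0,-0.57]]]' >/dev/null && python3 guard.py &&
python3 -m pendant '[[[0.05,-0.06,-0.14,0,-0.57],[0.05,-0.06,-0.14,0,-0.57]]]' >/dev/null && python3 guard.py &&
python3 -m pendant '[[[0.05,-0.06,-0.14,0,-0.57],[0.05,-0.06,-0.14,0,-0.57]]]' >/dev/null && python3 guard.py &&
python3 -m pendant '[[[0.05,-0.06,-0.14,0,-0.57],[0.05,-0.06,-0.14,0,-0.57]]]' >/dev/null && python3 guard.py &&
python3 -m pendant '[[[0.05,-0.06,-0.14,0,-0.57],[0.05,-0.06,-0.14,0,-0.57]]]' >/dev/null && python3 guard.py &&
python3 -m pendant '[[[0.05,-0.06,-0.14,0,-0.57],[0.05,-0.06,-0.14,0,-0.57]]]' >/dev/null && python3 guard.py
```

```text
t 13.6 r 0.1511 th 0.401 Ftan -0.43 Frad -1.61 Fz -3.55 open 0.0118 gf 10.0 yaw -70.3
t 13.9 r 0.1512 th 0.422 Ftan -0.02 Frad -3.04 Fz -3.72 open 0.0118 gf 10.0 yaw -69.2
t 14.2 r 0.1512 th 0.442 Ftan -0.48 Frad -5.19 Fz -4.35 open 0.0122 gf 10.0 yaw -68.0
t 14.5 r 0.1512 th 0.463 Ftan -0.44 Frad -6.32 Fz -4.11 open 0.0115 gf 10.0 yaw -66.9
t 14.8 r 0.1512 th 0.483 Ftan -0.06 Frad -5.62 Fz -5.25 open 0.0117 gf 10.0 yaw -65.8
t 15.1 r 0.1512 th 0.503 Ftan -0.42 Frad -6.61 Fz -4.75 open 0.0116 gf 10.0 yaw -64.6
```

```bash
python3 -m pendant '[[[0.05,-0.11,-0.115,0.05,-0.57],[0.05,-0.062,-0.14,0,-0.57]]]' >/dev/null && python3 guard.py &&
python3 -m pendant '[[[0.05,-0.062,-0.14,0,-0.57],[0.05,-0.062,-0.14,0,-0.57]]]' >/dev/null && python3 guard.py &&
python3 -m pendant '[[[0.05,-0.062,-0.14,0,-0.57],[0.05,-0.062,-0.14,0,-0.57]]]' >/dev/null && python3 guard.py &&
python3 -m pendant '[[[0.05,-0.062,-0.14,0,-0.57],[0.05,-0.062,-0.14,0,-0.57]]]' >/dev/null && python3 guard.py &&
python3 -m pendant '[[[0.05,-0.062,-0.14,0,-0.57],[0.05,-0.062,-0.14,0,-0.57]]]' >/dev/null && python3 guard.py &&
python3 -m pendant '[[[0.05,-0.062,-0.14,0,-0.57],[0.05,-0.062,-0.14,0,-0.57]]]' >/dev/null && python3 guard.py
```

```text
t 15.4 r 0.1512 th 0.522 Ftan 0.00 Frad -0.29 Fz 2.99 open 0.0119 gf 10.0 yaw -63.5
t 15.7 r 0.1512 th 0.542 Ftan -0.24 Frad 0.85 Fz 6.03 open 0.0118 gf 10.0 yaw -62.3
t 16.0 r 0.1512 th 0.562 Ftan -0.60 Frad 1.00 Fz 5.77 open 0.0112 gf 10.0 yaw -61.2
t 16.3 r 0.1513 th 0.582 Ftan -0.58 Frad 0.28 Fz 5.56 open 0.0115 gf 10.0 yaw -60.0
t 16.6 r 0.1513 th 0.603 Ftan -0.39 Frad -0.40 Fz 5.64 open 0.0120 gf 10.0 yaw -58.9
t 16.9 r 0.1513 th 0.623 Ftan -0.43 Frad -0.50 Fz 6.42 open 0.0118 gf 10.0 yaw -57.8
```

```bash
python3 -m pendant '[[[0.05,-0.062,-0.14,-0.03,-0.57],[0.05,-0.062,-0.14,0,-0.57]]]' >/dev/null && python3 guard.py &&
python3 -m pendant '[[[0.05,-0.062,-0.14,0,-0.57],[0.05,-0.062,-0.14,0,-0.57]]]' >/dev/null && python3 guard.py &&
python3 -m pendant '[[[0.05,-0.062,-0.14,0,-0.57],[0.05,-0.062,-0.14,0,-0.57]]]' >/dev/null && python3 guard.py &&
python3 -m pendant '[[[0.05,-0.062,-0.14,0,-0.57],[0.05,-0.062,-0.14,0,-0.57]]]' >/dev/null && python3 guard.py &&
python3 -m pendant '[[[0.05,-0.062,-0.14,0,-0.57],[0.05,-0.062,-0.14,0,-0.57]]]' >/dev/null && python3 guard.py &&
python3 -m pendant '[[[0.05,-0.062,-0.14,0,-0.57],[0.05,-0.062,-0.14,0,-0.57]]]' >/dev/null && python3 guard.py &&
python3 -m pendant '[[[0.05,-0.062,-0.14,0,-0.57],[0.05,-0.062,-0.14,0,-0.57]]]' >/dev/null && python3 guard.py &&
python3 -m pendant '[[[0.05,-0.062,-0.14,0,-0.57],[0.05,-0.062,-0.14,0,-0.57]]]' >/dev/null && python3 guard.py
```

```text
t 17.2 r 0.1513 th 0.644 Ftan -0.05 Frad -1.08 Fz 4.00 open 0.0114 gf 10.0 yaw -56.6
t 17.5 r 0.1514 th 0.664 Ftan -0.56 Frad -2.10 Fz 4.81 open 0.0116 gf 10.0 yaw -55.5
t 17.8 r 0.1514 th 0.685 Ftan -0.22 Frad -2.38 Fz 5.47 open 0.0115 gf 10.0 yaw -54.4
t 18.1 r 0.1514 th 0.705 Ftan -0.50 Frad -2.74 Fz 5.00 open 0.0120 gf 10.0 yaw -53.2
t 18.4 r 0.1514 th 0.725 Ftan -0.47 Frad -2.88 Fz 5.15 open 0.0114 gf 10.0 yaw -52.1
t 18.7 r 0.1514 th 0.746 Ftan -0.49 Frad -3.87 Fz 5.44 open 0.0117 gf 10.0 yaw -50.9
t 19.0 r 0.1515 th 0.766 Ftan -0.28 Frad -4.49 Fz 4.65 open 0.0123 gf 10.0 yaw -49.8
t 19.3 r 0.1515 th 0.786 Ftan -0.33 Frad -5.24 Fz 4.56 open 0.0119 gf 10.0 yaw -48.6
```

```bash
python3 -m pendant '[[[0.05,-0.11,-0.12,-0.02,-0.57],[0.05,-0.063,-0.14,0,-0.57]]]' >/dev/null && python3 guard.py &&
python3 -m pendant '[[[0.05,-0.063,-0.14,0,-0.57],[0.05,-0.063,-0.14,0,-0.57]]]' >/dev/null && python3 guard.py &&
python3 -m pendant '[[[0.05,-0.063,-0.14,0,-0.57],[0.05,-0.063,-0.14,0,-0.57]]]' >/dev/null && python3 guard.py &&
python3 -m pendant '[[[0.05,-0.063,-0.14,0,-0.57],[0.05,-0.063,-0.14,0,-0.57]]]' >/dev/null && python3 guard.py &&
python3 -m pendant '[[[0.05,-0.063,-0.14,0,-0.57],[0.05,-0.063,-0.14,0,-0.57]]]' >/dev/null && python3 guard.py &&
python3 -m pendant '[[[0.05,-0.063,-0.14,0,-0.57],[0.05,-0.063,-0.14,0,-0.57]]]' >/dev/null && python3 guard.py &&
python3 -m pendant '[[[0.05,-0.063,-0.14,0,-0.57],[0.05,-0.063,-0.14,0,-0.57]]]' >/dev/null && python3 guard.py &&
python3 -m pendant '[[[0.05,-0.063,-0.14,0,-0.57],[0.05,-0.063,-0.14,0,-0.57]]]' >/dev/null && python3 guard.py
```

```text
t 19.6 r 0.1515 th 0.806 Ftan -0.33 Frad -3.59 Fz 5.72 open 0.0116 gf 10.0 yaw -47.5
t 19.9 r 0.1515 th 0.826 Ftan 0.38 Frad -3.81 Fz 5.55 open 0.0118 gf 10.0 yaw -46.4
t 20.2 r 0.1515 th 0.846 Ftan -0.38 Frad -3.76 Fz 5.12 open 0.0118 gf 10.0 yaw -45.2
t 20.5 r 0.1515 th 0.866 Ftan -0.47 Frad -3.71 Fz 5.09 open 0.0118 gf 10.0 yaw -44.1
t 20.8 r 0.1516 th 0.887 Ftan -0.83 Frad -4.09 Fz 5.27 open 0.0118 gf 10.0 yaw -42.9
t 21.1 r 0.1516 th 0.907 Ftan -1.17 Frad -4.12 Fz 4.82 open 0.0117 gf 10.0 yaw -41.8
t 21.4 r 0.1516 th 0.927 Ftan -0.63 Frad -4.12 Fz 5.29 open 0.0120 gf 10.0 yaw -40.7
t 21.7 r 0.1516 th 0.947 Ftan -0.06 Frad -4.78 Fz 4.79 open 0.0119 gf 10.0 yaw -39.5
```

```bash
python3 -m pendant '[[[0.05,-0.09,-0.13,0,-0.57],[0.05,-0.063,-0.14,0,-0.57]]]' >/dev/null && python3 guard.py &&
python3 -m pendant '[[[0.05,-0.063,-0.14,0,-0.57],[0.05,-0.063,-0.14,0,-0.57]]]' >/dev/null && python3 guard.py &&
python3 -m pendant '[[[0.05,-0.063,-0.14,0,-0.57],[0.05,-0.063,-0.14,0,-0.57]]]' >/dev/null && python3 guard.py &&
python3 -m pendant '[[[0.05,-0.063,-0.14,0,-0.57],[0.05,-0.063,-0.14,0,-0.57]]]' >/dev/null && python3 guard.py &&
python3 -m pendant '[[[0.05,-0.063,-0.14,0,-0.57],[0.05,-0.063,-0.14,0,-0.57]]]' >/dev/null && python3 guard.py &&
python3 -m pendant '[[[0.05,-0.063,-0.14,0,-0.57],[0.05,-0.063,-0.14,0,-0.57]]]' >/dev/null && python3 guard.py
```

```text
t 22.0 r 0.1516 th 0.967 Ftan -0.12 Frad -3.18 Fz 5.41 open 0.0114 gf 10.0 yaw -38.4
t 22.3 r 0.1516 th 0.987 Ftan -0.13 Frad -4.31 Fz 5.90 open 0.0116 gf 10.0 yaw -37.3
t 22.6 r 0.1517 th 1.007 Ftan -0.85 Frad -3.67 Fz 5.17 open 0.0119 gf 10.0 yaw -36.1
t 22.9 r 0.1517 th 1.028 Ftan -0.95 Frad -4.56 Fz 5.83 open 0.0118 gf 10.0 yaw -35.0
t 23.2 r 0.1517 th 1.040 Ftan -6.37 Frad -4.32 Fz 7.07 open 0.0115 gf 10.0 yaw -33.8
```

```bash
python3 -m pendant '[[[0.05,-0.02,0.06,-0.04,0],[0.05,0,0,0,0]]]' >/dev/null; python3 guard.py
python3 -m pendant '[[[0.35,0,0,0,0],[0.35,0,0,0,0],[0.35,0,0,0,0],[0.35,0,0,0,0],[0.35,0,0,0,0]]]'; python3 guard.py
```

```text
t 23.5 r 0.1517 th 1.040 Ftan -4.51 Frad -2.79 Fz 5.00 open 0.0119 gf 10.0 yaw -33.9
t: 24.0
tool_pos: [0.4463, -0.2119, 0.1251]
orientation: [-0.915, -3.005, 0.0]
force: [-0.1, -1.2, 0.6]
opening: 0.0325
gripper_force: 0.0
t 24.1 r 0.1515 th 1.044 Ftan 0.37 Frad -0.10 Fz 0.70 open 0.0326 gf 0.0 yaw -33.9
```

Released cleanly. Retreating straight up, then checking the result.

```bash
python3 -m pendant '[[[0.35,0,0,-0.5,0],[0.35,0,0,-1.5,0],[0.35,0,0,-2,0],[0.35,0,0,-3,0],[0.35,0,0,-4,0],[0.35,0,0,-4,0]]]'
python3 -m pendant '[[[0.35,3,-3,0,0],[0.35,3,-3,0,0],[0.35,3,-3,0,0],[0.35,3,-3,0,0],[0.35,0,0,0,0],[0.35,0,0,0,0]]]'
python3 -c "
from h import *
save(); import glob
a=cv2.imread(sorted(glob.glob('pics/side_*.png'),key=lambda s:int(s[10:-4]))[-1])[150:330,200:420]
c=cv2.imread(sorted(glob.glob('pics/top_*.png'),key=lambda s:int(s[9:-4]))[-1])[120:300,170:390]
cv2.imwrite('pics/e.png',cv2.resize(np.vstack([a,c])[:, :],None,fx=1.65,fy=1.65))"
```

```text
t: 24.7
tool_pos: [0.4463, -0.2117, 0.2781]
orientation: [0.915, 3.005, -0.0]
force: [0.5, -0.6, -0.1]
opening: 0.0323
gripper_force: 0.0
t: 25.3
tool_pos: [0.2799, -0.2452, 0.277]
orientation: [0.918, 3.002, -0.002]
force: [-0.1, -0.1, 0.2]
opening: 0.0322
gripper_force: 0.0
```

View pics/e.png

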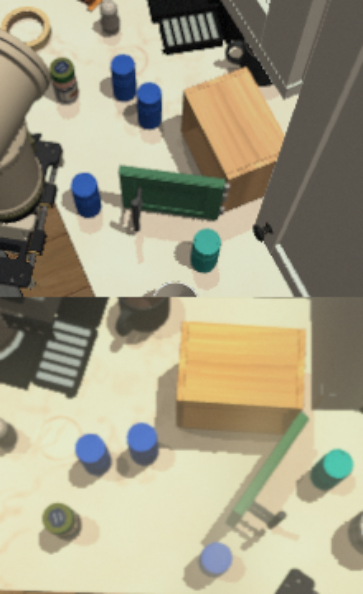

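The door stands at about 60°, about 4 cm clear of the blue jar. The spice jar is upright at (62,520), and the arm is clear.

```bash
python3 -c "
from plant import robot
print(robot.close_job())"
```

```text
the job is handed in; nothing more can be done
None
```

The spice jar stands upright well clear of the swing, the door is open about 1.04 rad, right where it began to bind, and the job is handed in; no verdict came back.

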